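# Lock the service panel of a tracing light box

### The job

The blue service panel of the light box is sprung ajar. Set a fingertip in the slot of its black quarter-turn fastener, press the panel down flush and, keeping it down, turn the fastener clockwise (seen from above) until it stops with the red dot at the red lock mark, so that the panel stays shut when you take your hand away. Do not pick up or knock anything standing around.

Things in the scene. Friction and masses are not known exactly. Their poses are not given: they have to be found in the camera images.
- lightbox: Aluminium tracing light box, fixed, 240 mm (its x) by 400 mm (its y), top 60 mm above the table. Origin: centre of its underside; z up; its -x side is the side nearer the robot. A white pane fills the half of its top towards +y; the blue service panel lies in the half towards -y.
- lock_mark (a point): Small red lock mark, 22 x 14 mm, on the light box's rim at the free edge of the panel: at x = -100, y = -100, z = 60 mm in the box's frame. The red dot of the fastener points at it when locked.
- panel (a joint): Blue service panel, 163 (box x) by 144 mm, 6 mm thick, hinged at its far edge: box x = +80, z = 57 mm; free edge at x = -83. In rad: 0 = shut, flush with the box top; 0.09 = sprung ajar (the start; opens no further). About 5 N down at the fastener holds it flush. It springs up when let go, unless locked; locked it rests at 0.01 to 0.02.
- fastener (a joint): Turn of the cam fastener, a black knob on the panel, 92 mm across, 19 mm high, cut across by a slot. In rad: 0 = open, 1.571 = locked, at a stop; clockwise from above is more. Stays where left; about 0.1 Nm turns it. Axis at box x = -30, y = -100 mm. Its hidden tongue goes under a catch; with the panel over 2 mm from flush it strikes the catch half-way and turns on only by force, if at all.
- slot: Brass floor of the knob's slot: 38 mm wide, 14 mm deep, open at both ends. Origin: centre of the floor, on the knob's axis (65 mm above the table with the panel shut, 10 mm higher ajar). x runs along the slot to the end with the red dot (18 mm across, 31 mm out), z up. Turns with the knob: with the fastener at 0 the dot points to the box's -y, locked to the box's -x.
- glue_stick_mid (a point): Upright yellow glue stick with a white cap, 29 mm across, 95 mm tall, standing on the white pane of the light box. Bystander, loose. Point: its centre, half-way up.
- green_marker_mid (a point): White marker pen with a green cap, 130 x 15 x 15 mm, lying on the white pane of the light box. Bystander, loose. Point: its centre, half-way up.
- orange_marker_mid (a point): White marker pen with an orange cap, 130 x 15 x 15 mm, lying on the table in front of the light box. Bystander, loose. Point: its centre, half-way up.
- yellow_jar_mid (a point): Paint jar, yellow, black cap, 52 mm across, 73 mm tall, standing on the table close to the light box. Bystander, loose. Point: its centre, half-way up.
- blue_jar_mid (a point): Paint jar, blue, black cap, 52 mm across, 73 mm tall, standing on the table close to the light box. Bystander, loose. Point: its centre, half-way up.
- cup_mid (a point): White drinking cup, 76 mm across the rim, 90 mm tall, standing on the table close to the light box. Bystander, loose. Point: its centre, half-way up.
- tape_mid (a point): Ring of beige tape, 90 mm across, 24 mm high, lying flat on the table beside the light box. Bystander, loose. Point: its centre, half-way up.

How it is judged:
On the way, in this order (a step that is already met when the one before it is completed fails the run):
1. a fingertip in the slot presses the panel shut (value of joint panel below 0.03 rad and contact force between the fingers and slot above 1 N), for 0.1 s.
2. the fastener is turned to its locked stop with the panel shut (value of joint panel below 0.03 rad and value of joint fastener above 1.35 rad), for 0.1 s.
At the end, for the whole second after the job is handed in: The panel stays shut by itself (its joint below 0.03 rad), the fastener is turned to at least 1.35 rad of its 1.571, and every bystander is within 25 mm of where it started (all of step 2 and distance of each of glue_stick_mid, green_marker_mid, orange_marker_mid, yellow_jar_mid, blue_jar_mid, cup_mid, tape_mid from where it was at the start of the episode below 0.025 m); the robot touches nothing.
It fails at once if a bystander was picked up, pushed or knocked over (its centre moved more than 25 mm) (distance of any of glue_stick_mid, green_marker_mid, orange_marker_mid, yellow_jar_mid, blue_jar_mid, cup_mid, tape_mid from where it was at the start of the episode above 0.025 m).
It also fails if it takes over 45 s, if anything falls off the work surface, if the arm or the gripper's body presses on something with over 40 N, if the wrist force passes 120 N, or if a joint passes its speed limit or range.

### The arm

A 6-joint arm with a two-finger parallel gripper is mounted at the origin on the work surface. World frame = base frame: x ahead of the robot, y to its left, z up, the work surface at z = 0. Lengths are in m, angles in rad, forces in N, time in s.
With the tool pointing down it reaches from about 0.275 to 0.875 m from the base axis. Payload 12.5 kg.
Tool frame: the origin (TCP) lies midway between the tips of the shut fingers; the grasp point (between the pads) lies 19 mm behind it; z points along the fingers, y is the direction in which the jaws open and shut (so a half turn about z gives the same grasp; the last joint's range is limited). The gripper opens to 85 mm and grips with 20 to 120 N. Pads are 22 mm wide; open, the fingers measure 114 mm over their backs; the gripper's body (76 mm by 85 mm) begins 54 mm behind the grasp point. The pads swing forward as they close: fully open they stand 13 mm farther back than shut.
Start: joints at [1.031, 0.351, 1.652, -0, 1.139, -0.085], TCP at [0.242, 0.494, 0.231] pointing down, gripper open.
Joint ranges: [-2.75, 2.75], [-0.79, 2.1], [0.01, 2.65], [-1.57, 4.71], [0.07, 3.14], [-2.87, 2.87]. Speed limits (rad/s): [2.22, 2.22, 2.79, 3.14, 3.14, 3.14].

### API

Orientations are given as a unit quaternion [x, y, z, w].
In Python, from workcell import * gives the robot as it stands.
- The arm moves only by the tool servo_tool, never from a script. Its arguments are lists of equal length, an entry for each row: "rot": the turn, a rotation vector about the tool's x, y, z in degrees, a list of three; "travel": the shift along the tool's x, y, z in m, a list of three; "claw": the gripper command: -1 is fully open, 1 is shut, values between are in proportion. A call has 1 to 12 rows; each row is the pose to reach, as a shift and turn from the pose measured when the call began, along the tool's axes at that moment; what a row does not reach only later rows make up. A row lasts 1/8 s, in which the tool goes at most 62.5 mm and 10.7 degrees, less where a joint would pass 70% of its speed; a pose out of reach is approached as far as the arm can. A call with a gripper value outside its range is refused whole. The fingers move at their own pace and stop on an object; "squeeze" is the grip in N (left out, the last holds). Time passes only in rows, so rows that repeat a pose let the fingers close. It gives the time, the measured TCP pose, the force and the opening at its end, in the units of the state.
- observe(): the state, without advancing time (a new reading comes with each control period).
- snapshot(name): name is "scene" or "top" or "wrist"; returns a dict with "frame" (400x640x3 uint8, red, green, blue), "depth" (400x640 float32, m along the optical axis (not along the pixel's ray), 0 where there is no reading), "fx", "fy", "cx", "cy" (pixels), "view" (4x4, takes a point from world to camera coordinates). Camera axes: x right, y down, z forward; pixel columns grow to the right and rows downward; lengths in m; the calibration is good to about 2 mm. The wrist camera is an equidistant fisheye: a pixel r from the principal point sees the ray r / f radians off the axis. A picture is of the moment at which its call begins.
- hand_in(): hands the job in, once; it reports no verdict.
The state is a dict: "clock": time; "qpos": joint angles; "qd": joint speeds; "joint_efforts": joint torques, N m; "tool_pos": TCP position; "eef_rot": TCP orientation; "contact_force": force on the tool from outside, world axes, zero at the start; "wrist_torque": the same for the moment, N m; "finger_gap": finger opening in m.
Only numpy, scipy, OpenCV 4.12 (cv2) and the standard library are available. Lean on these libraries where they do the work, as an engineer would, in place of code of your own. Each camera call takes 0.05 s, during which the arm holds its last target. There are 200 camera calls.

## Working session

There is one attempt and no reset: what is moved stays moved. The work goes in short steps, Python scripts to look and compute and a tool call to move; the robot and the scene stay as the last step left them, time stands still between calls to the robot, and variables do not carry over. Pictures are saved under pics/ and viewed, about 8 in all and at most 12, crops included, and the job is handed in when it is done.

Besides the shell and the picture viewer there is one more tool, called after ">>>" as name(argument=value, ...) on one line, values as JSON. servo_tool: Moves the arm, as the interface text tells. Its arguments: {"type":"object","properties":{"rot":{"type":"array","items":{"type":"array","items":{"type":"number"}}},"travel":{"type":"array","items":{"type":"array","items":{"type":"number"}}},"claw":{"type":"array","items":{"type":"number"}},"squeeze":{"type":"number"}},"required":["rot","travel","claw"]}

```bash
mkdir -p pics
cat > h.py <<'E'
from workcell import *
import numpy as np, cv2
from scipy.spatial.transform import Rotation as R
def pts(s):
    h,w=s["depth"].shape
    v,u=np.mgrid[:h,:w]; d=s["depth"]
    c=np.stack([(u-s["cx"])/s["fx"]*d,(v-s["cy"])/s["fy"]*d,d],-1)
    V=np.array(s["view"]); return (c-V[:3,3])@V[:3,:3]
E
python3 - <<'E'
from h import *
o=observe();print(o)
for n in("top","scene"):
    s=snapshot(n);cv2.imwrite(f"pics/{n}0.png",s["frame"][...,::-1]); np.savez(f"{n}0.npz",**s)
E
```

```text
{'clock': 0.0, 'qpos': array([ 1.03139794e+00,  3.51238246e-01,  1.65241244e+00, -1.22592780e-05,
        1.13907705e+00, -8.46005228e-02]), 'qd': array([-9.32426734e-04,  8.02776962e-05,  1.24144673e-03, -1.75193259e-04,
        7.61557212e-04, -9.85559801e-04]), 'joint_efforts': array([-2.16795524e-04, -5.06094182e+01, -2.91408688e+01, -1.18353673e-04,
        4.41444237e-03,  3.78636429e-06]), 'tool_pos': array([0.24141975, 0.49382726, 0.23076174]), 'eef_rot': array([ 2.25441644e-01,  9.74256508e-01, -5.41848532e-04, -1.68916214e-04]), 'contact_force': array([0.44941779, 0.05006703, 1.30370592]), 'wrist_torque': array([ 0.01175689,  0.01851099, -0.03493384]), 'finger_gap': 0.08558834322595704}
```

View pics/top0.png

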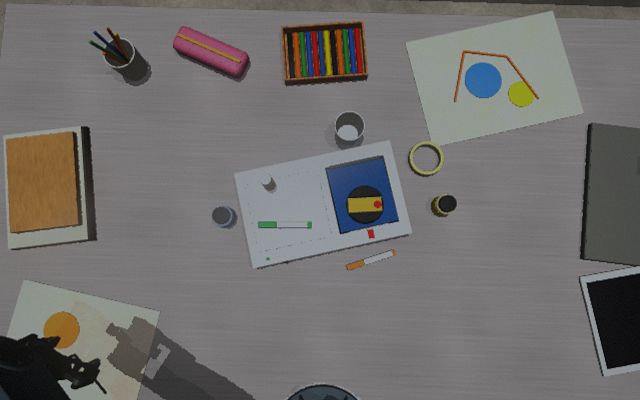

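View pics/scene0.png

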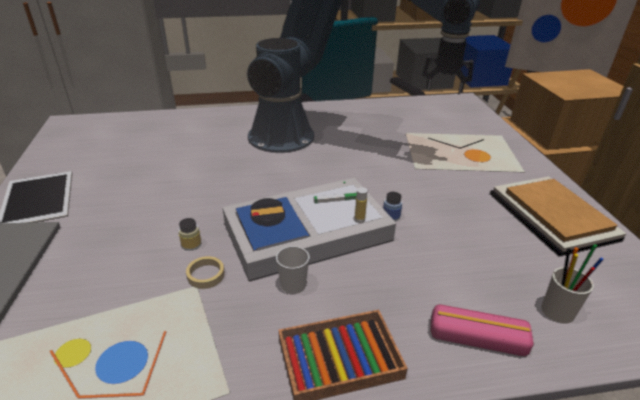

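The top view shows the knob at about (365,204), the red dot at (378,205), the lock mark at (371,234) and the orange marker at (371,260). The glue stick is at (268,183), well away from the knob, and the jars, cup and tape stand outside the box. The scene view agrees.

Run:
```python
from h import *
s=dict(np.load("top0.npz")); P=pts(s); hsv=cv2.cvtColor(s["frame"],cv2.COLOR_RGB2HSV)
win=np.zeros((400,640),bool); win[135:275,230:415]=1
def m(n,lo,hi,zmin,zmax,xr=None):
    k=(cv2.inRange(hsv,lo,hi)>0)&win&(P[...,2]>zmin)&(P[...,2]<zmax)
    n_,l,st,ce=cv2.connectedComponentsWithStats(k.astype(np.uint8))
    for i in range(1,n_):
        if st[i,4]>15:
            q=P[l==i]; xy=np.ascontiguousarray(q[:,:2],dtype=np.float32)*1000
            print(n,st[i],ce[i].round(1),np.median(q,0).round(4),q.mean(0).round(4),cv2.minAreaRect(xy))
m("red",(0,150,80),(6,255,255),.03,.12)
m("red",(174,150,80),(180,255,255),.03,.12)
m("brass",(15,120,80),(35,255,255),.03,.12)
m("blue",(100,120,30),(125,255,255),.03,.12)
m("black",(0,0,0),(180,255,50),.06,.12)
k=(win&(P[...,2]>.045)&(P[...,2]<.08)).astype(np.uint8)
xy=np.ascontiguousarray(P[k>0][:,:2],dtype=np.float32)*1000
print("box",cv2.minAreaRect(xy))
for n,r in dict(tape=(140,180,405,450),yj=(190,220,428,460),cup=(108,150,330,368),om=(245,275,340,400)).items():
    q=P[r[0]:r[1],r[2]:r[3]].reshape(-1,3); q=q[q[:,2]>.007]
    print(n,q.min(0).round(3),q.max(0).round(3))
```

```text
red [374 201   8   7  36] [377.2 203.9] [ 0.5701 -0.1201  0.0763] [ 0.5705 -0.1207  0.0763] ((570.7420043945312, -120.90827941894531), (13.824894905090332, 16.368457794189453), 46.34735870361328)
red [368 230   6   8  40] [370.5 233.5] [ 0.4984 -0.1071  0.0601] [ 0.4985 -0.107   0.0602] ((498.4566955566406, -106.81336212158203), (17.317726135253906, 12.043817520141602), 2.619184970855713)
brass [348 196  34  17 447] [363.  204.3] [ 0.5685 -0.0861  0.0749] [ 0.5686 -0.0861  0.0754] ((568.5542602539062, -89.77389526367188), (37.965213775634766, 81.78923034667969), 4.20155668258667)
blue [ 327  158   71   75 2566] [361.  191.2] [ 0.6146 -0.076   0.0658] [ 0.6025 -0.0814  0.0668] ((594.443359375, -83.68067169189453), (160.29534912109375, 143.58253479003906), 13.836505889892578)
black [348 186  34  12 271] [364.  192.1] [ 0.5971 -0.0871  0.0858] [ 0.5974 -0.0872  0.0855] ((600.0439453125, -87.855712890625), (25.29092788696289, 80.40520477294922), 4.382084369659424)
black [348 211  35  13 287] [365.3 216.6] [ 0.5383 -0.0915  0.0912] [ 0.5375 -0.0908  0.09  ] ((535.9525756835938, -91.42852783203125), (26.692975997924805, 81.36650085449219), 4.069197654724121)
box ((586.6506958007812, 34.535308837890625), (276.82733154296875, 434.7960510253906), 13.863120079040527)
tape [ 0.451 -0.297  0.007] [0.745 0.013 1.176]
yj [ 0.451 -0.32   0.007] [0.602 0.013 1.176]
cup [ 0.451 -0.096  0.007] [0.799 0.013 1.176]
om [ 0.409 -0.178  0.007] [0.469 0.013 1.176]
```

Knob axis is at about (0.568, -0.090) with the floor at 0.075, which matches the ajar height. The box yaw comes out at 13.8° by two routes. The slot yaw is about 94°/-86°, so the fastener is already at about 0.17 rad. My plan is to spread the fingers along the slot (gap about 60 mm), press, then turn about 80° plus slack clockwise, which is +z in the tool frame.

>>> servo_tool(rot=[[0,0,-30],[0,0,-30],[0,0,-30],[0,0,-30],[0,0,-30],[0,0,-30],[0,0,-30],[0,0,-30],[0,0,-30],[0,0,-30],[0,0,-30],[0,0,-30]], travel=[[-0.55,-0.381,0],[-0.55,-0.381,0],[-0.55,-0.381,0],[-0.55,-0.381,0],[-0.55,-0.381,0],[-0.55,-0.381,0],[-0.55,-0.381,0],[-0.55,-0.381,0],[-0.55,-0.381,0],[-0.55,-0.381,0],[-0.55,-0.381,0],[-0.55,-0.381,0]], claw=[-0.4,-0.4,-0.4,-0.4,-0.4,-0.4,-0.4,-0.4,-0.4,-0.4,-0.4,-0.4])

```text
clock: 1.6
tool_pos: [0.569, -0.0931, 0.2303]
eef_rot: [-0.033, 0.999, -0.001, -0.001]
contact_force: [-0.2, 1.1, -0.6]
finger_gap: 0.0595
```

>>> servo_tool(rot=[[0,0,0],[0,0,0],[0,0,0]], travel=[[0,0.003,0.06],[0,0.003,0.115],[0,0.003,0.115]], claw=[-0.4,-0.4,-0.4])

```text
clock: 1.98
tool_pos: [0.5661, -0.0889, 0.1123]
eef_rot: [-0.033, 0.999, 0.001, -0.004]
contact_force: [-0.0, -0.1, 0.5]
finger_gap: 0.06
```

Run:
```python
from h import *
o=observe();print(o["tool_pos"],o["eef_rot"],o["contact_force"])
s=snapshot("wrist");a=s["frame"][...,::-1]
t=snapshot("scene")["frame"][...,::-1][140:300,170:410]
np.savez("w1.npz",**s)
cv2.imwrite("pics/c1.png",np.vstack([a,cv2.copyMakeBorder(t,0,0,0,400,cv2.BORDER_CONSTANT)]))
```

```text
[ 0.56608422 -0.0889492   0.11225723] [-3.28429764e-02  9.99451159e-01  5.54301791e-04 -4.29094749e-03] [-0.04292469 -0.06413818  0.52322177]
```

View pics/c1.png

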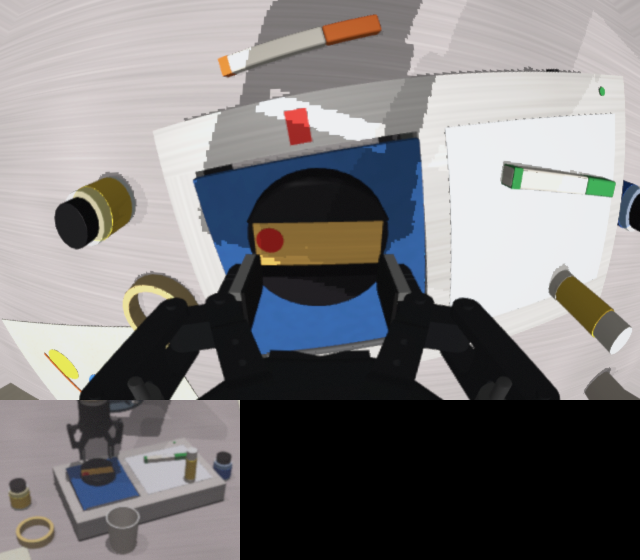

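The wrist view shows the slot at (250–388, 222–265) with the dot at (270,240). The fingertips, at (245,290) and (393,285), are parallel to it and symmetric about it. I'll measure the slot again from this range.

Run:
```python
from h import *
s=dict(np.load("w1.npz")); hsv=cv2.cvtColor(s["frame"],cv2.COLOR_RGB2HSV)
V=s["view"]; v,u=np.mgrid[:400,:640]; x=(u-s["cx"])/s["fx"]; y=(v-s["cy"])/s["fy"]; r=np.hypot(x,y)+1e-9
d=np.stack([x/r*np.sin(r),y/r*np.sin(r),np.cos(r)],-1)@V[:3,:3]; C=-V[:3,:3].T@V[:3,3]
def onz(z): return C+d*((z-C[2])/d[...,2])[...,None]
P=onz(.075)
for n,lo,hi,z in(("brass+dot",(0,100,60),(35,255,255),.075),("dot",(0,170,60),(5,255,255),.076)):
    k=cv2.inRange(hsv,lo,hi); k[:215]=0;k[275:]=0;k[:,:240]=0;k[:,400:]=0
    q=onz(z)[k>0]; print(n,q.mean(0).round(4),cv2.minAreaRect(np.ascontiguousarray(q[:,:2]*1000,dtype=np.float32)))
k=cv2.inRange(hsv,(170,170,80),(180,255,255))|cv2.inRange(hsv,(0,170,80),(5,255,255)); k[180:]=0;k[:100]=0;k[:,:270]=0;k[:,320:]=0
print("mark",onz(.06)[k>0].mean(0))
zz=(s["depth"]/1.0)[235:255,290:370]; print(np.median(zz))
```

```text
brass+dot [ 0.57   -0.0876  0.075 ] ((570.548583984375, -87.63220977783203), (30.50303840637207, 82.75469970703125), 5.333050727844238)
dot [ 0.5697 -0.1185  0.076 ] ((569.8269653320312, -118.57894134521484), (15.49420166015625, 16.47284507751465), 4.2344794273376465)
mark [ 0.49847834 -0.10490362  0.06      ]
0.19846854
```

The axis estimates agree at about (0.568, -0.0885), and I have 8 mm of slot clearance. Descending.

>>> servo_tool(rot=[[0,0,0],[0,0,0],[0,0,0],[0,0,0]], travel=[[-0.002,0,0.015],[-0.002,0,0.025],[-0.002,0,0.033],[-0.002,0,0.033]], claw=[-0.4,-0.4,-0.4,-0.4])

```text
clock: 2.58
tool_pos: [0.5709, -0.0897, 0.0833]
eef_rot: [-0.033, 0.999, -0.0, -0.001]
contact_force: [-0.7, 0.7, 0.3]
finger_gap: 0.0595
```

>>> servo_tool(rot=[[0,0,0],[0,0,0],[0,0,0],[0,0,0]], travel=[[0.003,0.001,0.006],[0.003,0.001,0.01],[0.003,0.001,0.014],[0.003,0.001,0.014]], claw=[-0.4,-0.4,-0.4,-0.4])

```text
clock: 3.08
tool_pos: [0.5677, -0.0889, 0.0692]
eef_rot: [-0.033, 0.999, -0.0, -0.001]
contact_force: [-1.2, 0.6, 1.9]
finger_gap: 0.0599
```

>>> servo_tool(rot=[[0,0,0],[0,0,0],[0,0,0]], travel=[[0,0,0.003],[0,0,0.006],[0,0,0.006]], claw=[-0.4,-0.4,-0.4])

```text
clock: 3.45
tool_pos: [0.5677, -0.089, 0.0631]
eef_rot: [-0.033, 0.999, -0.001, -0.001]
contact_force: [-1.9, -1.2, 4.3]
finger_gap: 0.0599
```

>>> servo_tool(rot=[[0,0,0],[0,0,0],[0,0,0]], travel=[[0,0,0.003],[0,0,0.004],[0,0,0.004]], claw=[-0.4,-0.4,-0.4])

```text
clock: 3.82
tool_pos: [0.5677, -0.0891, 0.0597]
eef_rot: [-0.033, 0.999, -0.001, -0.001]
contact_force: [-5.5, -1.0, 12.5]
finger_gap: 0.06
```

Run:
```python
from h import *
o=observe();print(o["tool_pos"],o["contact_force"])
s=snapshot("wrist");a=s["frame"][...,::-1]
cv2.imwrite("pics/c2.png",a)
```

```text
[ 0.56774971 -0.08908954  0.059704  ] [-5.51155579 -1.02020487 12.45041798]
```

View pics/c2.png

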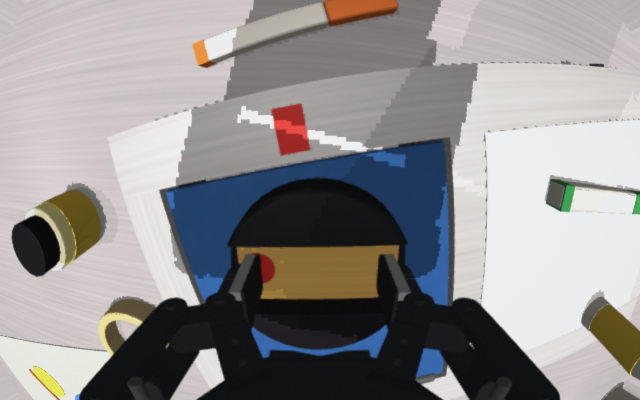

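The fingertips, at (245,290) and (393,285), are inside the slot, and the panel edge looks level with the rim. The upward force jumped to 12.5 N, so the panel is flush. I'll turn partway while pressing.

>>> servo_tool(rot=[[0,0,0],[0,0,7],[0,0,14],[0,0,21],[0,0,28],[0,0,35],[0,0,42],[0,0,45]], travel=[[0,0,0.001],[0,0,0.001],[0,0,0.001],[0,0,0.001],[0,0,0.001],[0,0,0.001],[0,0,0.001],[0,0,0.001]], claw=[-0.4,-0.4,-0.4,-0.4,-0.4,-0.4,-0.4,-0.4])

```text
clock: 4.88
tool_pos: [0.5682, -0.0899, 0.0597]
eef_rot: [0.353, 0.936, -0.001, 0.0]
contact_force: [-5.2, -5.0, 14.1]
finger_gap: 0.06
```

Run:
```python
from h import *
o=observe();print(o["tool_pos"],o["contact_force"],o["wrist_torque"])
s=snapshot("wrist");a=s["frame"][...,::-1]
cv2.imwrite("pics/c3.png",a)
```

```text
[ 0.56816579 -0.08990522  0.05965991] [-5.21937593 -5.03841765 14.07810542] [-0.80478446  0.81234739  0.10400367]
```

View pics/c3.png

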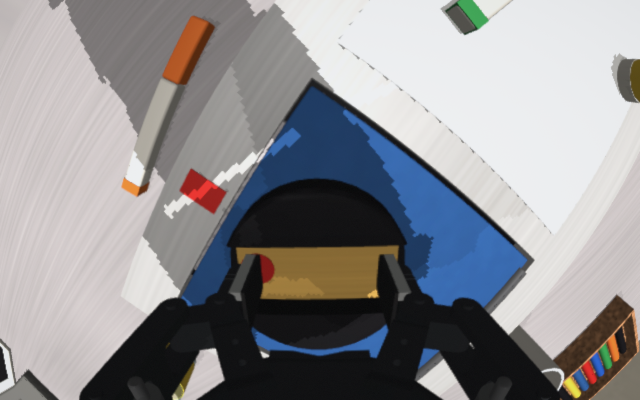

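The knob is turning with the fingers without lag and the panel is still down. About 36° remains, so I'll go a little past that to the stop.

>>> servo_tool(rot=[[0,0,7],[0,0,14],[0,0,21],[0,0,28],[0,0,34],[0,0,38],[0,0,42],[0,0,42]], travel=[[0,0,0.001],[0,0,0.001],[0,0,0.001],[0,0,0.001],[0,0,0.001],[0,0,0.001],[0,0,0.001],[0,0,0.001]], claw=[-0.4,-0.4,-0.4,-0.4,-0.4,-0.4,-0.4,-0.4])

```text
clock: 5.92
tool_pos: [0.5691, -0.0902, 0.0597]
eef_rot: [0.666, 0.746, -0.0, 0.002]
contact_force: [-2.0, -1.5, 12.7]
finger_gap: 0.0597
```

Run:
```python
from h import *
o=observe();print(o["tool_pos"],o["contact_force"],o["wrist_torque"])
s=snapshot("wrist");a=s["frame"][...,::-1]
cv2.imwrite("pics/c4.png",a)
```

```text
[ 0.5690848  -0.09015473  0.05968186] [-1.97443553 -1.54737635 12.67107846] [-0.17590675  0.46623699 -0.09162414]
```

View pics/c4.png

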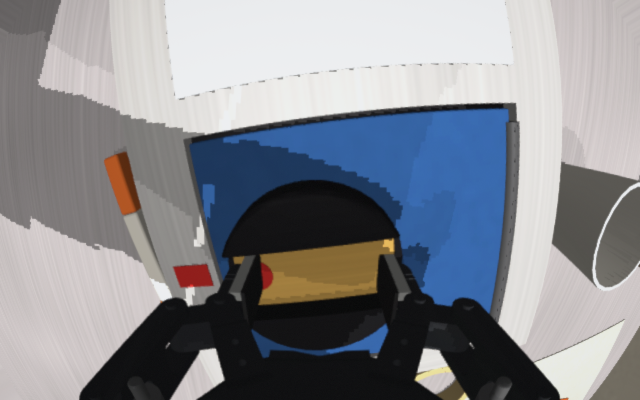

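The slot now lags the fingers by about 6°, which puts it at roughly 12–13° world yaw, the lock angle. I'll turn slightly further so the walls, not just friction, confirm the stop.

>>> servo_tool(rot=[[0,0,4],[0,0,7],[0,0,9],[0,0,9]], travel=[[0,0,0],[0,0,0],[0,0,0],[0,0,0]], claw=[-0.4,-0.4,-0.4,-0.4])

```text
clock: 6.48
tool_pos: [0.57, -0.0895, 0.06]
eef_rot: [0.721, 0.693, 0.0, 0.003]
contact_force: [1.9, 6.2, 5.1]
finger_gap: 0.0599
```

Run:
```python
from h import *
o=observe();print(o["tool_pos"],o["eef_rot"],o["contact_force"],o["wrist_torque"])
s=snapshot("wrist"); hsv=cv2.cvtColor(s["frame"],cv2.COLOR_RGB2HSV)
cv2.imwrite("pics/c5.png",s["frame"][...,::-1])
V=s["view"]; v,u=np.mgrid[:400,:640]; x=(u-s["cx"])/s["fx"]; y=(v-s["cy"])/s["fy"]; r=np.hypot(x,y)+1e-9
d=np.stack([x/r*np.sin(r),y/r*np.sin(r),np.cos(r)],-1)@V[:3,:3]; C=-V[:3,:3].T@V[:3,3]
P=C+d*((.065-C[2])/d[...,2])[...,None]
k=cv2.inRange(hsv,(8,100,60),(35,255,255)); k[:225]=0;k[315:]=0
# near edge of brass between the fingers, columns 280-370
for nm,f in(("upper",np.min),("lower",np.max)):
    e=np.array([P[f(np.where(k[:,c])[0]),c,:2] for c in range(275,372)])
    l=cv2.fitLine(e.astype(np.float32),cv2.DIST_HUBER,0,.01,.01).ravel(); print(nm,np.degrees(np.arctan2(l[1],l[0])),l[2:])
```

```text
[ 0.56995646 -0.08947417  0.06003967] [7.20795668e-01 6.93142517e-01 1.14359690e-04 2.65393715e-03] [1.85123439 6.21833103 5.06305227] [ 0.95318474 -0.23144713  2.31420739]
upper 12.624173 [ 0.5824908 -0.0717698]
lower 12.467302 [ 0.57082874 -0.10623388]
```

There is 2.3 Nm against the stop, with the slot at 12.5° and the lock direction near 13.8°, so it is locked. I'll relieve the torque slightly while lifting straight out.

>>> servo_tool(rot=[[0,0,-4],[0,0,-6],[0,0,-6],[0,0,-6],[0,0,-6],[0,0,-6]], travel=[[0,0,-0.002],[0,0,-0.008],[0,0,-0.03],[0,0,-0.09],[0,0,-0.14],[0,0,-0.14]], claw=[-0.4,-0.4,-0.4,-0.4,-0.4,-0.4])

```text
clock: 7.28
tool_pos: [0.5712, -0.0894, 0.204]
eef_rot: [0.684, 0.73, 0.002, 0.006]
contact_force: [-0.0, -1.0, -0.6]
finger_gap: 0.0597
```

Run:
```python
from h import *
o=observe();print(o["tool_pos"],o["contact_force"])
s=snapshot("wrist"); hsv=cv2.cvtColor(s["frame"],cv2.COLOR_RGB2HSV)
t=snapshot("scene")["frame"][...,::-1][140:300,170:410]
cv2.imwrite("pics/c6.png",np.vstack([s["frame"][...,::-1],cv2.copyMakeBorder(t,0,0,0,400,cv2.BORDER_CONSTANT)]))
V=s["view"]; v,u=np.mgrid[:400,:640]; x=(u-s["cx"])/s["fx"]; y=(v-s["cy"])/s["fy"]; r=np.hypot(x,y)+1e-9
c=np.stack([x/r*np.sin(r),y/r*np.sin(r),np.cos(r)],-1); c=c/c[...,2:]*s["depth"][...,None]
P=(c-V[:3,3])@V[:3,:3]
near=np.hypot(P[...,0]-.568,P[...,1]+.089)<.05
b=(cv2.inRange(hsv,(8,100,60),(35,255,255))>0)&near&(P[...,2]>.05)
q=P[b]; print("brass z",np.median(q[:,2]),cv2.minAreaRect(np.ascontiguousarray(q[:,:2]*1000,dtype=np.float32)))
k=(cv2.inRange(hsv,(0,170,60),(6,255,255))>0)|(cv2.inRange(hsv,(174,170,60),(180,255,255))>0)
print("dot",np.median(P[k&near],0),"mark",np.median(P[k&~near&(np.hypot(P[...,0]-.4985,P[...,1]+.106)<.02)],0))
B=(cv2.inRange(hsv,(100,120,30),(125,255,255))>0)
R_=np.radians(13.8); bx=(P[...,0]-.568)*np.cos(R_)+(P[...,1]+.089)*np.sin(R_)-.03
for a0,a1 in((-.08,-.07),(-.03,-.02),(.05,.07)):
    m=B&(bx>a0)&(bx<a1)&(P[...,2]>.04); print(a0,m.sum(),np.median(P[m][:,2]) if m.any() else None)
```

```text
[ 0.57115237 -0.08935671  0.20402806] [-0.00914429 -1.03534359 -0.55933814]
brass z 0.06612664625730819 ((566.3021240234375, -87.70452880859375), (84.43604278564453, 39.593746185302734), 13.750360488891602)
dot [ 0.5365851  -0.09518311  0.06700783] mark [ 0.49833628 -0.10446545  0.06030557]
-0.08 1112 0.06171420111153921
-0.03 485 0.06115189047730635
0.05 2723 0.05991841738280194
```

View pics/c6.png

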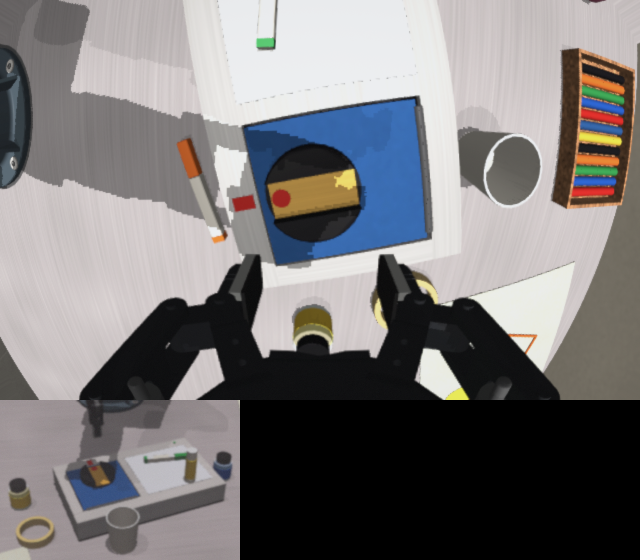

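The red dot at (282,199) points at the lock mark at (244,203), and the bystanders are where they started. The slot yaw of 13.75° equals the box yaw, and the panel slope of about 0.013 rad is in the locked range.

```bash
python3 -c "
from workcell import *
print(hand_in())"
```

```text
the job is handed in; nothing more can be done
None
```

The panel is shut and the fastener is locked; I handed the job in at about 7.5 s on the robot's clock. I spread the fingers along the slot, pressed the panel flush with about 12–14 N and turned the knob clockwise to its stop, where the wrist felt 2.3 Nm. Then I lifted straight out to a TCP height of 0.20 m.

My last checks, with the hand clear of everything:
- **Fastener:** the slot lies at 13.75° against a box yaw of about 13.8°, with the red dot pointing at the lock mark.
- **Panel:** it stays down by itself with a slope of about 0.013 rad, and the slot floor is at 66 mm.
- **Bystanders:** none appears moved in the pictures; I did not measure their positions again.

**Disagreements:** with the fingers still in the slot its yaw read 12.5°, about 1.3° off the final reading. My depth-box readings of the tape, jar, cup and orange marker included background points, so I did not use them. At the start the fastener already stood at about 0.17 rad rather than 0.

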